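Load the check nests with the sound mouldings

TASK

Load the inspection nests for the height gauge: put each of the four complete white mouldings (small square frame, large square frame, oblong frame, round collar) into the nest whose pocket has its shape and size, set down without dropping it, so that it sits flat on the pocket floor inside the lip. Leave the two incomplete mouldings, the U and the C with a side missing, where they lie.

Things in the scene. Friction and masses are not known exactly. Their poses are not given: they have to be found in the camera images.
- small_frame_c (a point): Small square frame, complete: 36 x 36 mm outside, sides along its x and y. White plastic moulding, open top and bottom, walls 5 mm, 34 mm tall, standing on the bench. The point is its centre, 17 mm above its underside; z up.
- large_frame_c (a point): Large square frame, complete: 56 x 56 mm outside, sides along its x and y. White plastic moulding, open top and bottom, walls 5 mm, 34 mm tall, standing on the bench. The point is its centre, 17 mm above its underside; z up.
- long_frame_c (a point): Oblong frame, complete: 68 mm outside along its x, 32 mm along its y. White plastic moulding, open top and bottom, walls 5 mm, 34 mm tall, standing on the bench. The point is its centre, 17 mm above its underside; z up.
- collar_c (a point): Round collar, complete ring: about 46 mm outside diameter. White plastic moulding, open top and bottom, walls 5 mm, 34 mm tall, standing on the bench. The point is its centre, 17 mm above its underside; z up.
- open_frame_c (a point): Incomplete moulding, to be left alone: like the large square frame (56 x 56 mm), but the side at its +x is missing, so that from above it is a U. White plastic moulding, open top and bottom, walls 5 mm, 34 mm tall, standing on the bench. The point is its centre, 17 mm above its underside; z up.
- open_collar_c (a point): Incomplete moulding, to be left alone: like the round collar (46 mm), but over a third of the ring, about its +x, is missing, so that from above it is a C. White plastic moulding, open top and bottom, walls 5 mm, 34 mm tall, standing on the bench. The point is its centre, 17 mm above its underside; z up.
- nest_small: Check nest with the small square pocket, 52 x 52 mm inside, for the small square frame; sides along its x and y. Fixed. Black pocket floor 4 mm above the bench, bordered all round by an aluminium lip 6 mm wide whose top is 8 mm above the bench (4 mm above the floor). Origin: centre of its underside, on the bench; z up.
- nest_large: Check nest with the large square pocket, 72 x 72 mm inside, for the large square frame; sides along its x and y. Fixed. Black pocket floor 4 mm above the bench, bordered all round by an aluminium lip 6 mm wide whose top is 8 mm above the bench (4 mm above the floor). Origin: centre of its underside, on the bench; z up.
- nest_long: Check nest with the oblong pocket, 84 mm inside along its x and 48 mm along its y, for the oblong frame. Fixed. Black pocket floor 4 mm above the bench, bordered all round by an aluminium lip 6 mm wide whose top is 8 mm above the bench (4 mm above the floor). Origin: centre of its underside, on the bench; z up.
- nest_round: Check nest with the round pocket, 62 mm inside diameter, for the round collar. Fixed. Black pocket floor 4 mm above the bench, bordered all round by an aluminium lip 6 mm wide whose top is 8 mm above the bench (4 mm above the floor). Origin: centre of its underside, on the bench; z up.
There are look-alikes about, which are no part of the job. Leave any purple look-alike of the part that bears long_frame_c alone.

How it is judged:
By the outcome, as a careful person would: the job done as asked, in the order asked, and still so for the second after the job is handed in, with the robot touching nothing.
It also fails if it takes over 109 s, if anything falls off the work surface, if the arm or the gripper's body presses on something with over 40 N, if the wrist force passes 120 N, or if a joint passes its speed limit or range.

ROBOT

A 7-joint arm with a two-finger parallel gripper is mounted at the origin on the work surface. World frame = base frame: x ahead of the robot, y to its left, z up, the work surface at z = 0. Lengths are in m, angles in rad, forces in N, time in s.
With the tool pointing down it reaches from about 0.4 to 0.875 m from the base axis. Payload 6.5 kg.
Tool frame: the origin (TCP) lies midway between the tips of the shut fingers; the grasp point (between the pads) lies 19 mm behind it; z points along the fingers, y is the line along which they close (so a half turn about z gives the same grasp; the last joint's range is limited). The gripper opens to 85 mm and grips with 20 to 120 N. Pads are 22 mm wide; open, the fingers measure 114 mm over their backs; the gripper's body (76 mm by 85 mm) begins 54 mm behind the grasp point. The pads swing forward as they close: fully open they stand 13 mm farther back than shut.
Start: joints at [1.139, 0.536, -0.004, 1.538, 0.003, 1.067, -0.071], TCP at [0.232, -0.607, 0.231] pointing down, gripper open.
Joint ranges: [-2.7, 2.7], [-0.37, 2.16], [-1.27, 1.26], [0.24, 2.4], [-1.31, 4.45], [0.19, 1.91], [-2.76, 2.76]. Speed limits (rad/s): [2.39, 2.39, 3.14, 3.14, 3.14, 3.14, 3.14].

INTERFACE

Orientations are given as [roll, pitch, yaw] about the fixed x, y, z axes, in that order (R = Rz(yaw) Ry(pitch) Rx(roll)).
In Python, from station import * gives the robot as it stands. Calls block until the motion is done:
- movep(position, orientation): joint-space move of the TCP to a pose.
- servo_line(position, vel=0.15, rot=None, until_force=None): straight line of the TCP; rot=None keeps the orientation; vel is the mean speed in m/s. With until_force (N) it stops when the force on the tool has changed by that much, and returns True; else False.
- set_joints(angles): joint-space move.
- gripper_open() and gripper_close(): open the fingers fully, or close them until they stop; the grip force is fixed at half the most.
- sleep(seconds).
- ik(position, orientation): joint angles nearest the present ones, or None.
- read_state(): the state.
- grab_frame(name): name is "side" or "top" or "wrist"; returns a dict with "color" (384x512x3 uint8, red, green, blue), "fx", "fy", "cx", "cy" (pixels), "R" (3x3) and "t" (3): a world point X has camera coordinates R X + t. Camera axes: x right, y down, z forward; pixel columns grow to the right and rows downward; lengths in m; the calibration is good to about 2 mm. A picture is of the moment at which its call begins. There is no depth.
A pose or a line that the arm cannot do raises Unreachable and nothing moves.
- close_job(): hands the job in; it is judged then, once.
Trained networks look in the newest picture that a camera, given by its name, has taken for a name from the list of things; names that differ only in an ending like _2 or _b are one class to them, and where a whole thing is asked for, a point or a joint stands for the part that bears it (a point fixed in the world has none). Each returns a list of dicts, best first, with "p" (0 to 1); they miss things now and then, are a little off and sometimes report something else, mostly with a low value. They report only what shows in the picture. A call takes as long as a camera call. They do not tell look-alikes from the thing itself.
- recognise(camera, thing): "at" ([column, row] in pixels, amid what is visible of it).
- mark_of(camera, thing): "at" ([column, row] in pixels: a listed point, or the origin of a listed thing).
The state is a dict: "time": time; "joint_pos": joint angles; "qd": joint speeds; "joint_efforts": joint torques, N m; "position": TCP position; "orientation": TCP orientation; "ft_force": force on the tool from outside, world axes, zero at the start; "wrist_torque": the same for the moment, N m; "opening": finger opening in m; "gripper_force": force on a finger pad.
Only numpy, scipy, OpenCV 4.12 (cv2) and the standard library are available. Lean on these libraries where they do the work, as an engineer would, in place of code of your own. Each camera call takes 0.05 s, during which the arm holds its last target. There are 200 camera calls.

## Working session

There is one attempt and no reset: what is moved stays moved. The work goes in short steps, each a Python script; the robot and the scene stay as the last script left them, time stands still between calls to the robot, and variables do not carry over. Pictures are saved under pics/ and viewed, at most 14 in all, crops included, and the job is handed in when it is done.

```bash
mkdir -p pics; python3 - <<'E'
from station import *
import cv2,numpy as np
for n in("top","side"):
    f=grab_frame(n);cv2.imwrite(f"pics/{n}0.png",cv2.cvtColor(cv2.resize(f["color"],(800,600),interpolation=cv2.INTER_CUBIC),cv2.COLOR_RGB2BGR))
    print(n,f["fx"],f["cx"],f["cy"],np.round(f["R"],3).tolist(),np.round(f["t"],3))
    for k in["small_frame_c","large_frame_c","long_frame_c","collar_c","open_frame_c","open_collar_c","nest_small","nest_large","nest_long","nest_round"]:
        print(k,[(np.round(d["at"]).tolist(),round(d["p"],2)) for d in mark_of(n,k)])
s=read_state();print(s["time"],s["position"],s["orientation"],s["opening"])
E
```

```text
top 351.7330646421504 253.07262198076725 190.32364811031124 [[0.111, -0.994, 0.003], [-0.973, -0.11, -0.202], [0.201, 0.019, -0.979]] [-0.047  0.456  1.116]
small_frame_c [([302.0, 210.0], 0.59)]
large_frame_c [([196.0, 197.0], 0.64)]
long_frame_c [([338.0, 228.0], 0.69), ([339.0, 261.0], 0.67)]
collar_c [([163.0, 216.0], 0.62)]
open_frame_c [([262.0, 156.0], 0.59), ([378.0, 201.0], 0.43)]
open_collar_c [([138.0, 170.0], 0.75), ([260.0, 198.0], 0.65), ([198.0, 196.0], 0.64), ([165.0, 218.0], 0.55), ([264.0, 155.0], 0.31)]
nest_small [([138.0, 171.0], 0.83)]
nest_large [([304.0, 153.0], 0.82)]
nest_long [([212.0, 141.0], 0.69)]
nest_round [([375.0, 196.0], 0.78)]
side 375.29244341581585 256.5695138065473 193.76305714046507 [[-0.939, -0.343, 0.023], [-0.196, 0.482, -0.854], [0.282, -0.807, -0.52]] [0.411 0.123 0.822]
small_frame_c [([283.0, 175.0], 0.71), ([148.0, 230.0], 0.21)]
large_frame_c [([238.0, 243.0], 0.92)]
long_frame_c [([311.0, 160.0], 0.78), ([346.0, 167.0], 0.65)]
collar_c [([252.0, 290.0], 0.9)]
open_frame_c [([205.0, 188.0], 0.74), ([257.0, 292.0], 0.69)]
open_collar_c [([252.0, 199.0], 0.8)]
nest_small [([141.0, 325.0], 0.83), ([220.0, 169.0], 0.27)]
nest_large [([217.0, 170.0], 0.7)]
nest_long [([149.0, 229.0], 0.68)]
nest_round [([283.0, 142.0], 0.77)]
1.1 [ 0.23249568 -0.60701994  0.23133363] [3.14148899e+00 1.53992652e-05 3.65799238e-01] 0.08511084033733017
```

View pics/top0.png

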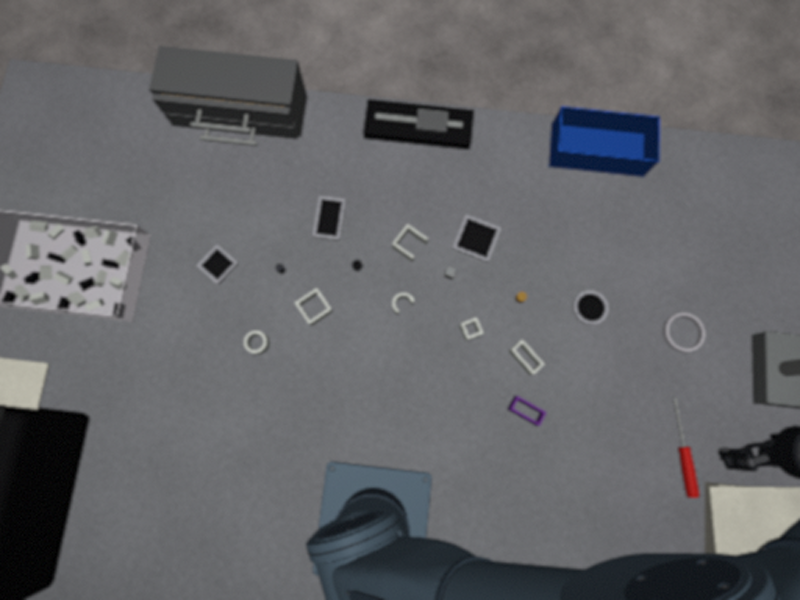

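View pics/side0.png

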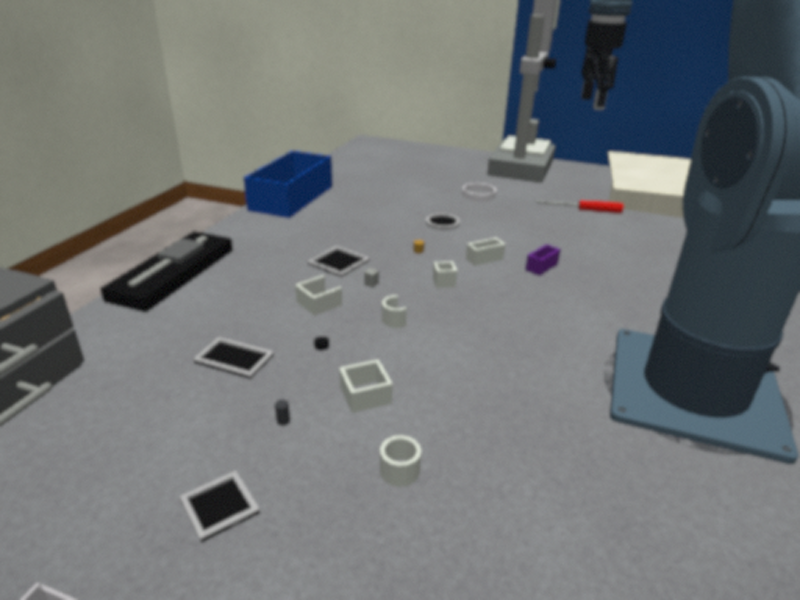

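```bash
cat > h.py <<'E'
from station import *
import cv2,numpy as np
from math import pi
def ray(f,uv,z):
    R=np.array(f["R"]);C=-R.T@np.array(f["t"])
    d=R.T@np.array([(uv[0]-f["cx"])/f["fx"],(uv[1]-f["cy"])/f["fy"],1])
    return C+d*(z-C[2])/d[2]
def proj(f,P):
    c=np.asarray(P)@np.array(f["R"]).T+f["t"]
    return np.c_[c[:,0]/c[:,2]*f["fx"]+f["cx"],c[:,1]/c[:,2]*f["fy"]+f["cy"]]
def save(f,name,s=1.5625):
    cv2.imwrite(name,cv2.cvtColor(cv2.resize(f["color"],None,fx=s,fy=s,interpolation=cv2.INTER_CUBIC),cv2.COLOR_RGB2BGR))
E
python3 - <<'E'
from h import *
f=grab_frame("top")
P={"small":(302,210),"large":(200,196),"long":(338,228),"purple":(337,263),"collar":(164,218),"U":(262,155),"C":(258,193)}
N={"n_small":(139,169),"n_large":(305,152),"n_long":(210,139),"n_round":(378,196),"gauge":(499,237)}
for k,v in P.items(): print(k,ray(f,v,.017).round(3))
for k,v in N.items(): print(k,ray(f,v,.004).round(3))
movep([0.5,-0.05,0.42],[pi,0,0])
w=grab_frame("wrist");save(w,"pics/w0.png");print(w["fx"],(-np.array(w["R"]).T@w["t"]).round(3),np.round(w["R"],2).tolist(),read_state()["time"])
E
```

```text
small [ 0.416 -0.165  0.017]
large [0.425 0.181 0.017]
long [ 0.369 -0.289  0.017]
purple [ 0.255 -0.293  0.017]
collar [0.337 0.29  0.017]
U [ 0.592 -0.012  0.017]
C [ 0.457 -0.012  0.017]
n_small [0.498 0.407 0.004]
n_large [ 0.624 -0.16   0.004]
n_long [0.634 0.177 0.004]
n_round [ 0.495 -0.422  0.004]
gauge [ 0.401 -0.83   0.004]
287.2491253933661 [ 0.569 -0.051  0.562] [[-0.0, -1.0, -0.0], [-0.96, 0.0, 0.27], [-0.27, 0.0, -0.96]] 3.5
```

View pics/w0.png

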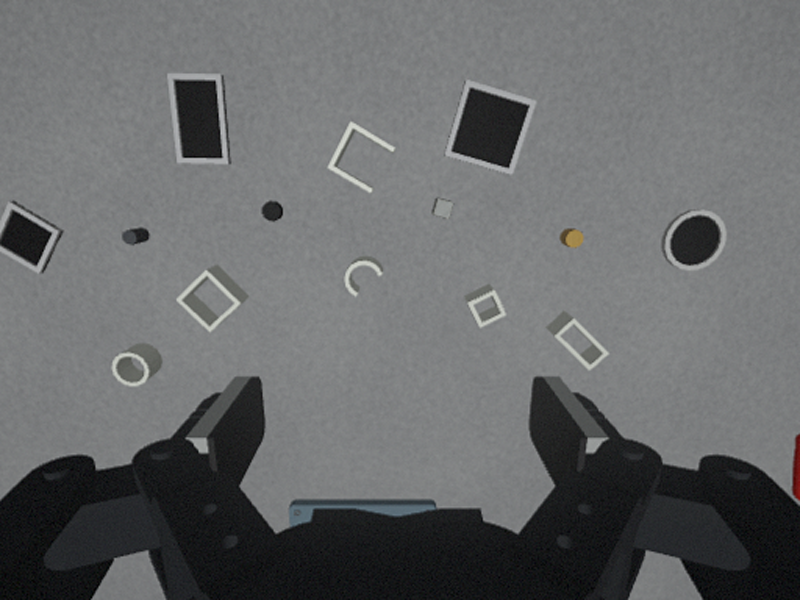

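```bash
cat > loc.py <<'E'
from h import *
import json
def locate(f,white,dark,S=4):
    g=cv2.resize(cv2.cvtColor(f["color"],cv2.COLOR_RGB2GRAY),None,fx=S,fy=S,interpolation=cv2.INTER_CUBIC)
    out={}
    for seeds,z,m in((white,.034,g>165),(dark,.004,g<60)):
        n,L,st,c=cv2.connectedComponentsWithStats(m.astype(np.uint8))
        for k,uv in seeds.items():
            # component whose bbox centre is closest to the seed
            ctr=(st[1:,:2]+st[1:,2:4]/2)/S; d=np.hypot(*(ctr-uv).T); d[st[1:,4]<300]=1e3
            i=1+d.argmin()
            q=np.argwhere(L==i)[:,::-1]; h=cv2.convexHull(q.astype(np.int32))[:,0]
            W=np.array([ray(f,(p+.5)/S-.5,z)[:2] for p in h],np.float32)
            (x,y),(a,b),t=cv2.minAreaRect(W*1000)
            if a<b: a,b,t=b,a,t+90
            out[k]=(round(x/1e3,4),round(y/1e3,4),round(float(np.radians(t)),3)); print(k,out[k],"size mm",round(a,1),round(b,1),"dpx",round(d.min(),1))
    return out
E
python3 - <<'E'
from loc import *
f=grab_frame("wrist");k=1.5625
w={"large":(210/k,300/k),"collar":(131/k,369/k),"small":(486/k,308/k),"long":(581/k,343/k)}
d={"n_small":(27/k,237/k),"n_large":(491/k,127/k),"n_long":(201/k,120/k),"n_round":(696/k,240/k)}
o=locate(f,w,d);json.dump(o,open("o.json","w"))
im=cv2.resize(f["color"],None,fx=4,fy=4,interpolation=cv2.INTER_CUBIC)
D={"large":(56,56),"collar":(46,46),"small":(36,36),"long":(68,32),"n_small":(52,52),"n_large":(72,72),"n_long":(84,48),"n_round":(62,62)}
for n,(x,y,t) in o.items():
    q=cv2.boxPoints(((x*1e3,y*1e3),D[n],np.degrees(t)))/1e3
    p=proj(f,np.c_[q,[.004 if n[:2]=="n_" else .034]*4]);cv2.polylines(im,[((p+.5)*4-.5).astype(int)],True,(255,0,0),1)
im=im[150:1010];cv2.imwrite("pics/ov.png",cv2.cvtColor(cv2.resize(im[:,:1900],(800,362),interpolation=cv2.INTER_AREA),cv2.COLOR_RGB2BGR))
c=im[530:870,200:1000]; cv2.imwrite("pics/crop.png",cv2.cvtColor(np.vstack([im[490:860,250:650],im[490:860,1150:1550]]).reshape(2,370,400,3).transpose(1,0,2,3).reshape(370,800,3),cv2.COLOR_RGB2BGR))
E
```

```text
large (0.4233, 0.1809, 0.722) size mm 56.6 56.3 dpx 1.4
collar (0.3332, 0.2907, 2.894) size mm 46.0 45.5 dpx 0.5
small (0.4132, -0.1606, 2.043) size mm 36.6 36.4 dpx 0.8
long (0.3658, -0.2818, 0.813) size mm 68.0 32.1 dpx 1.0
n_small (0.4967, 0.4119, 0.972) size mm 50.2 49.5 dpx 1.0
n_large (0.6227, -0.1584, 2.871) size mm 70.6 70.5 dpx 0.6
n_long (0.6332, 0.179, 3.124) size mm 82.7 46.2 dpx 1.7
n_round (0.4924, -0.4205, 0.171) size mm 59.7 58.3 dpx 0.5
```

View pics/ov.png

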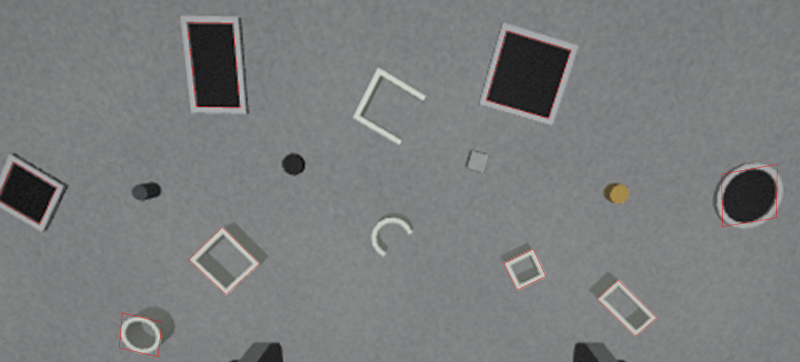

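View pics/crop.png

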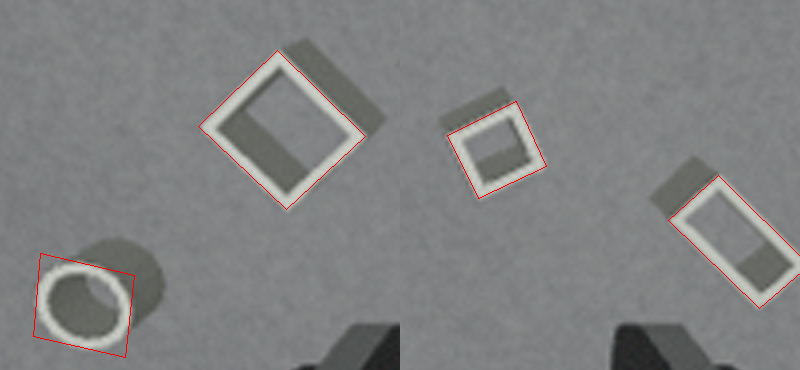

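```bash
cat > pp.py <<'E'
from loc import *
o=json.load(open("o.json"));ZT=.16
H={"small":.005,"large":.002,"long":.005,"collar":.004}
SYM={"small":pi/2,"large":pi/2,"long":pi,"collar":None}
def run(k,n):
    px,py,tp=o[k];nx,ny,tn=o[n];h=H[k];s=SYM[k];q0=np.array(read_state()["joint_pos"]);best=None
    for yp in (tp+np.arange(-8,9)*(s or pi/8)):
        if abs(yp)>pi: continue
        for yq in ((tn-tp)+yp+np.arange(-8,9)*s if s else [yp]):
            if abs(yq)>pi: continue
            a=ik([px,py,h],[pi,0,yp]);b=ik([nx,ny,h],[pi,0,yq])
            if a is None or b is None or ik([px,py,ZT],[pi,0,yp]) is None: continue
            a,b=np.array(a),np.array(b)
            c=max(abs(a-q0))+max(abs(b-a))+.3*(max(abs(a[6]),abs(b[6]))>2.4)
            if best is None or c<best[0]: best=(c,yp,yq)
    c,yp,yq=best
    movep([px,py,ZT],[pi,0,yp]); servo_line([px,py,h+.02],vel=.2); servo_line([px,py,h],vel=.06)
    gripper_close();s1=read_state(); print(k,"yaws",round(yp,2),round(yq,2),"opening",round(s1["opening"]*1e3,1),"grip",round(s1["gripper_force"],1))
    servo_line([px,py,ZT],vel=.2)
    movep([nx,ny,ZT],[pi,0,yq]); servo_line([nx,ny,h+.02],vel=.2)
    hit=servo_line([nx,ny,h+.002],vel=.03,until_force=5)
    s2=read_state();print("set",hit,"z-h mm",round((s2["position"][2]-h)*1e3,1),"opening",round(s2["opening"]*1e3,1))
    gripper_open(); servo_line([nx,ny,ZT],vel=.2); print("t",round(read_state()["time"],1))
E
python3 - <<'E'
from pp import *
run("small","n_small")
w=grab_frame("wrist");save(w,"pics/w1.png")
E
```

```text
small yaws 0.47 2.54 opening 35.4 grip 60.0
set True z-h mm 4.5 opening 35.1
t 12.3
```

View pics/w1.png

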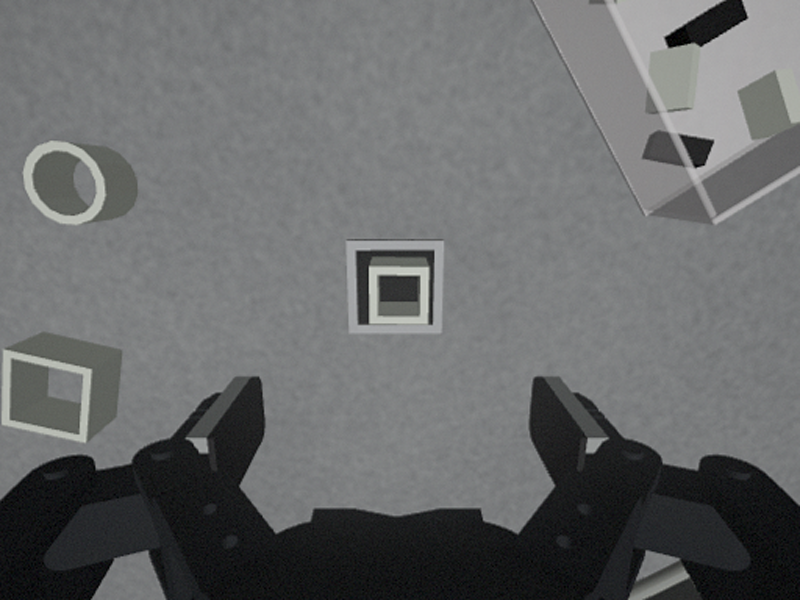

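The small frame sits centred and square in its pocket at (398,293). On to the rest, in the order listed.

```bash
python3 - <<'E'
from pp import *
for k,n in(("large","n_large"),("long","n_long"),("collar","n_round")): run(k,n)
movep([0.5,0,0.42],[pi,0,0]);w=grab_frame("wrist");save(w,"pics/w2.png");print(read_state()["time"])
g=cv2.resize(w["color"],None,fx=4,fy=4,interpolation=cv2.INTER_CUBIC);t=[]
for n in("n_small","n_large","n_long","n_round"):
    u,v=(proj(w,[[*o[n][:2],.02]])[0]*4).astype(int);g2=cv2.copyMakeBorder(g,200,200,200,200,cv2.BORDER_CONSTANT);t.append(g2[v:v+400,u:u+400])
im=np.vstack([np.hstack(t[:2]),np.hstack(t[2:])]);cv2.imwrite("pics/n.png",cv2.cvtColor(cv2.resize(im,(600,600)),cv2.COLOR_RGB2BGR))
E
```

```text
large yaws 2.29 1.3 opening 55.2 grip 63.5
set True z-h mm 4.6 opening 55.4
t 20.1
long yaws 0.81 3.12 opening 31.0 grip 59.6
set True z-h mm 4.5 opening 31.3
t 28.8
collar yaws 2.89 2.89 opening 44.6 grip 60.9
set True z-h mm 4.6 opening 44.8
t 38.0
40.8
```

View pics/w2.png

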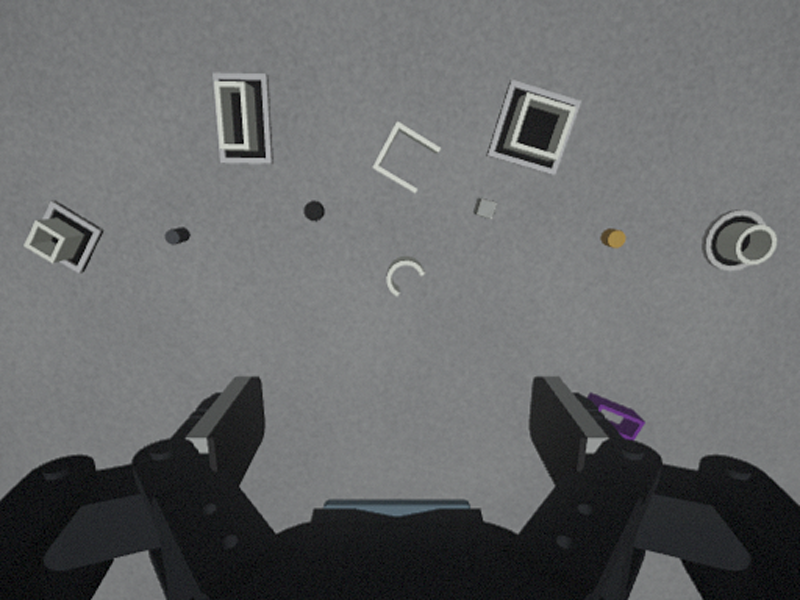

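View pics/n.png

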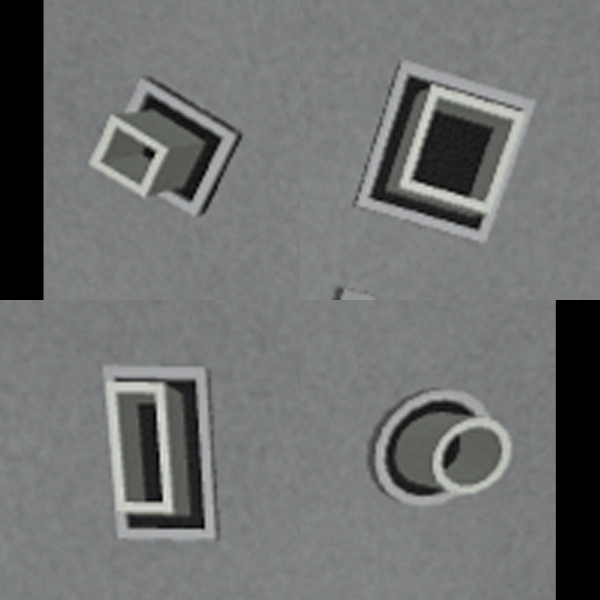

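All four parts stand in their pockets. The apparent offsets look like perspective from the rim height, and the U, the C and the purple oblong haven't moved. I'll check the rim positions at z = 38 mm numerically, then hand in.

```bash
python3 - <<'E'
from pp import *
import loc
f=grab_frame("wrist");ok=True
r0=loc.ray; loc.ray=lambda f,uv,z:r0(f,uv,.038)
w={k:proj(f,[[*o[n][:2],.038]])[0] for k,n in(("small","n_small"),("large","n_large"),("long","n_long"),("collar","n_round"))}
r=locate(f,w,{})
for k,n in(("small","n_small"),("large","n_large"),("long","n_long"),("collar","n_round")):
    d=np.subtract(r[k][:2],o[n][:2])*1e3;ok&=bool(np.hypot(*d)<5);print(k,d.round(1))
if ok: print(close_job())
E
```

```text
small (0.4965, 0.413, 0.962) size mm 36.1 36.0 dpx 0.4
large (0.6191, -0.1489, 1.295) size mm 78.0 76.4 dpx 5.7
long (0.629, 0.1686, 3.123) size mm 88.5 55.6 dpx 7.1
collar (0.4924, -0.4195, 0.785) size mm 45.5 45.3 dpx 0.2
small [-0.2  1.1]
large [-3.6  9.5]
long [ -4.2 -10.4]
collar [0. 1.]
```

The large and oblong rims merged with their bright lips in the mask (78 and 88 mm are lip sizes), so I'll repeat those two with a higher threshold.

```bash
sed -i 's/g>165/g>TH/; s/^import json/import json\nTH=165/' loc.py; python3 - <<'E'
from pp import *
import loc
f=grab_frame("wrist")
r0=loc.ray; loc.ray=lambda f,uv,z:r0(f,uv,.038)
w={k:proj(f,[[*o[n][:2],.038]])[0] for k,n in(("large","n_large"),("long","n_long"))}
for loc.TH in(180,190,200):
    r=locate(f,w,{})
    D=[np.subtract(r[k][:2],o[n][:2])*1e3 for k,n in(("large","n_large"),("long","n_long"))];print(np.round(D,1).tolist())
    if all(np.hypot(*d)<4 for d in D): print(close_job());break
E
```

```text
large (0.6213, -0.159, 1.304) size mm 56.4 55.7 dpx 1.5
long (0.6328, 0.1799, 3.124) size mm 68.5 31.9 dpx 0.3
[[-1.4, -0.6], [-0.4, 0.9]]
the job is handed in; nothing more can be done
None
```

All four complete mouldings are set down in their matching nests, each within about 1.5 mm of its pocket centre by the wrist camera. The U, the C and the purple oblong were left alone, and the job was handed in at about 41 s.

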